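# Square a whetstone into its sharpening base and clamp it

### The job

Set the whetstone, red face up, on the wooden sharpening base and push it square and flush into the corner made by the side fence and the black end stop bar, wherever that bar has been set, and press the base's red-tabbed jaw up against the stone's other end so that the stone is pinched firmly between jaw and bar. Set the stone down and push it home gently, without ramming it, and leave the jars and the tub standing where they are.

Things in the scene. Friction and masses are not known exactly. Their poses are not given: they have to be found in the camera images.
- stone: Loose whetstone, a block 56 x 170 x 25 mm (x, y, z), about 0.3 to 0.5 kg, so that 2 to 6 N slides it on the deck, brown-red upper face over a grey lower half. Origin at the centre of its underside; its long side runs along its own y, z is up. It may lie either way round in the base.
- base: Fixed wooden sharpening base, 300 (x) x 124 (y) mm; origin centred underneath, on the worktop; deck 20 mm up. Side fence along the left edge: inner face at y = +50 mm, 14 mm high above the deck, 12 thick. Stop bar across the far (+x) end. The right edge and near end are open. A stone home in the corner lies along the base's x, its centre at y = +22 and x between +13 and +41, as the bar is set.
- fence: The aluminium side fence, a fixed part of the base with the same origin and axes as the base.
- jaw (a joint): Position of the sliding clamp jaw in m: 0 is fully back, it grows as the jaw slides along the base's +x towards the stop bar, to 0.070 at most. It touches a stone that is fully home at 0.032 to 0.060, as the bar is set. About 2 N moves it, a little more when fast, and it stays where it is left.
- jaw_tab (a point): Middle of the jaw's upright red tab, 40 mm above the deck, moving with the jaw; axes as the base's. Tab 10 (x) x 40 (y) mm, its top 52 mm above the deck; below it a steel block 24 x 50 mm, 16 high. Their common flat rear face is 5 mm behind this point (-x); the block's front face, which meets the stone, 19 mm ahead. The jaw is centred on base y = +22 mm.
- red_jar: Bystander: spice jar with a red cap, 44 mm across, 107 mm tall, upright on the worktop; origin at the centre of its underside.
- black_jar: Bystander: spice jar with a black cap, 44 mm across, 107 mm tall, upright on the worktop; origin at the centre of its underside.
- green_tub: Bystander: lidded tub with a green lid, 67 mm across, 67 mm tall, upright on the worktop; origin at the centre of its underside.
- deck: The base's flat wooden deck board, 300 x 124 mm, on which the stone lies; a fixed part of the base with the same origin and axes as the base; its top is 20 mm above the origin.
- end_rail: Fixed aluminium rail across the far end of the deck (origin and axes as the base's), carrying the black stop bar on two screws: 10 mm thick, 98 mm wide, 14 mm high above the deck, square to the fence. Where the bar is set differs each time and is not reported: its face, which meets the stone, is somewhere from x = +98 to +126 mm of the base. It does not give under a push below 35 N.

How it is judged:
By the outcome, as a careful person would: the job done as asked, in the order asked, and still so for the second after the job is handed in, with the robot touching nothing.
It also fails if it takes over 64 s, if anything falls off the work surface, if the arm or the gripper's body presses on something with over 40 N, if the wrist force passes 120 N, or if a joint passes its speed limit or range.

### The arm

A 7-joint arm with a two-finger parallel gripper is mounted at the origin on the work surface; the furniture and walls round the work are solid. World frame = base frame: x ahead of the robot, y to its left, z up, the work surface at z = 0. Lengths are in m, angles in rad, forces in N, time in s.
With the tool pointing down it reaches from about 0.4 to 0.85 m from the base axis. Payload 10.4 kg.
Tool frame: the origin (TCP) lies midway between the tips of the shut fingers; the grasp point (between the pads) lies 19 mm behind it; z points along the fingers, y is the line along which they close (so a half turn about z gives the same grasp; the last joint's range is limited). The gripper opens to 87 mm and grips with 3 to 60 N. Pads are 19 mm wide; open, the fingers measure 117 mm over their backs; the gripper's body (75 mm by 190 mm) begins 51 mm behind the grasp point.
Start: joints at [1.256, 0.332, -0.065, 1.46, 0.022, 1.35, -0.088], TCP at [0.18, -0.599, 0.223] pointing down, gripper open.
Joint ranges: [-2.6, 2.6], [-0.5, 2.12], [-1.47, 1.34], [0.16, 2.42], [-1.27, 4.41], [0.06, 2.06], [-2.6, 2.6]. Speed limits (rad/s): [2.22, 2.22, 2.79, 2.79, 3.14, 3.14, 3.14].

### API

Orientations are given as a unit quaternion [x, y, z, w].
In Python, from bench import r gives the robot as it stands.
- The arm moves only by the tool arm_command, never from a script. Its argument "moves" is one flat list of numbers, 4 for each row, row after row: the shift along the tool's x, y, z in cm, then the turn about the tool's z in degrees. A call has 1 to 12 rows; each row shifts and turns the commanded pose from where the row before left it, along the tool's axes as they then stand; what a row does not reach is not made up. A row lasts 1/12 s, in which the tool goes at most 41.7 mm and 7.16 degrees, less where a joint would pass 70% of its speed; a pose out of reach is approached as far as the arm can. A call with a gripper value outside its range is refused whole. "fingers" is the opening in per cent of the stroke, from 0 (shut) to 100 (fully open), set as the call begins (left out, the last holds). The fingers move at their own pace and stop on an object; "squeeze" is the grip in N (left out, the last holds). Time passes only in rows, so rows that do not move let the fingers close. It gives the time, the measured TCP pose, the force, the opening and the grip force at its end, in the units of the state.
- r.read_state(): the state, without advancing time (a new reading comes with each control period).
- r.camera(name): name is "scene" or "top" or "wrist"; returns the picture (480x640x3 uint8, red, green, blue); there is no depth.
- r.camera_info(name): a dict with "fx", "fy", "cx", "cy" (pixels), "origin" and "attitude" of the camera in the world. Camera axes: x right, y up, looking along -z (the intrinsics and any distortion apply to the point x, -y, -z); pixel columns grow to the right and rows downward; lengths in m; the calibration is good to about 2 mm. A picture is of the moment at which its call begins: read the wrist's pose just before it. camera_info takes no time and is no camera call; for the wrist camera it gives the pose at the moment of the call.
- r.close_job(): hands the job in; it is judged then, once.
The state is a dict: "time": time; "joint_positions": joint angles; "joint_vel": joint speeds; "joint_torque": joint torques, N m; "ee_pos": TCP position; "eef_rot": TCP orientation; "ft_force": force on the tool from outside, world axes, zero at the start; "torque": the same for the moment, N m; "width": finger opening in m; "grip_force": force on a finger pad.
Only numpy, scipy, OpenCV 4.12 (cv2) and the standard library are available. Lean on these libraries where they do the work, as an engineer would, in place of code of your own. Each camera call takes 0.05 s, during which the arm holds its last target. There are 200 camera calls.

## Working session

There is one attempt and no reset: what is moved stays moved. The work goes in short steps, Python scripts to look and compute and a tool call to move; the robot and the scene stay as the last step left them, time stands still between calls to the robot, and variables do not carry over. Pictures are saved under pics/ and viewed, at most 13 in all, crops included, and the job is handed in when it is done.

Besides the shell and the picture viewer there is one more tool, called after ">>>" in YAML: its name, and indented under it one key for each argument. arm_command: Moves the arm, as the interface text tells. Its arguments: {"type":"object","properties":{"moves":{"type":"array"},"fingers":{"type":"number"},"squeeze":{"type":"number"}},"required":["moves"]}

```bash
ls; mkdir -p pics
python3 - <<'E'
from bench import r
import cv2
for n in("scene","top"):
    cv2.imwrite(f"pics/{n}0.png",r.camera(n)[:,:,::-1]); i=r.camera_info(n); print(n,i)
s=r.read_state(); print(s)
E
```

```text
pics
scene {'fx': 529.7291051457347, 'fy': 529.7291051457347, 'cx': 333.2064672527765, 'cy': 246.53041800290407, 'origin': array([-0.16218399,  0.61139751,  0.53748817]), 'attitude': array([-0.22201237,  0.47401952,  0.77755218, -0.34846608])}
top {'fx': 516.7602434346231, 'fy': 516.7602434346231, 'cx': 321.66213412002276, 'cy': 248.74284495761398, 'origin': array([0.36611337, 0.01759766, 1.12428158]), 'attitude': array([ 0.03821931, -0.05121235, -0.70267823,  0.7086324 ])}
{'time': 0.1, 'joint_positions': array([ 1.25643599,  0.3327954 , -0.06469873,  1.46082449,  0.02163122,
        1.34987843, -0.08848095]), 'joint_vel': array([ 0.00098831, -0.00070317,  0.00018386, -0.00219013,  0.00030335,
        0.00103327,  0.00011689]), 'joint_torque': array([ 6.53764218e-04, -6.24545074e+01,  2.42129713e-02, -3.90718746e+01,
       -6.14912342e-02,  3.66231753e-02,  4.31723743e-05]), 'ee_pos': array([ 0.17966818, -0.59828092,  0.22185747]), 'eef_rot': array([ 9.89375022e-01,  1.45384662e-01, -1.29055060e-04, -5.90741575e-04]), 'ft_force': array([-0.19980782,  0.0937404 , -0.73640709]), 'torque': array([-0.04727678,  0.00104139,  0.01534123]), 'grip_force': 0.0, 'width': 0.08693658677969703}
```

View pics/top0.png

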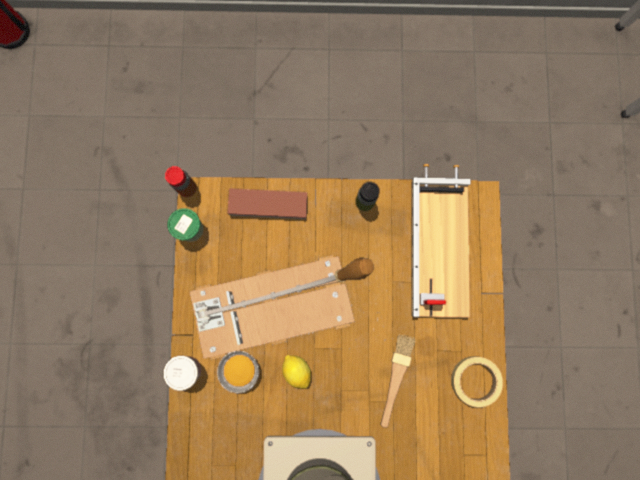

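View pics/scene0.png

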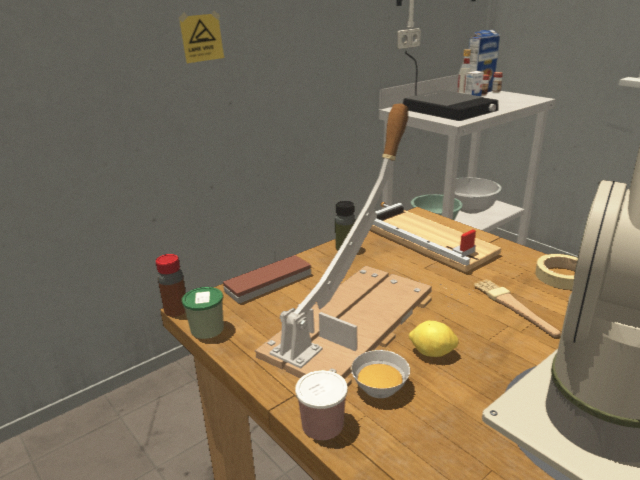

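The top view shows the stone near px (267,204), the base at (442,248) with its stop bar at the top end, the jaw tab at (433,301), the red jar at (180,182), the tub at (184,225) and the black jar at (368,197). The scene view shows a tall cutter lever in between. I'll enlarge crops of the stone and base.

```bash
cat > h.py <<'E'
from bench import r
import numpy as np, cv2
from scipy.spatial.transform import Rotation as R
def w(i,u,v,z):
    d=R.from_quat(i["attitude"]).apply([(u-i["cx"])/i["fx"],-(v-i["cy"])/i["fy"],-1]); o=np.array(i["origin"])
    return o+d*(z-o[2])/d[2]
def px(i,p):
    c=R.from_quat(i["attitude"]).inv().apply(np.array(p)-i["origin"])
    return np.array([i["cx"]-i["fx"]*c[0]/c[2], i["cy"]+i["fy"]*c[1]/c[2]])
E
python3 - <<'E'
from h import *
a=cv2.imread("pics/top0.png")
c=np.vstack([cv2.resize(a[180:225,215:320],(735,315),interpolation=2)])
b=cv2.resize(cv2.rotate(a[160:325,405:480],cv2.ROTATE_90_CLOCKWISE),(800,364),interpolation=2)
o=np.zeros((600,800,3),np.uint8); o[:225,:525]=cv2.resize(a[180:225,215:320],(525,225),interpolation=2); o[230:594]=b
cv2.imwrite("pics/c.png",o)
i=r.camera_info("top")
print("redjar",w(i,175,176,.107),"black",w(i,370,190,.107),"tub",w(i,184,224,.067))
print(px(i,[.18,-.6,.22]), "knob", [w(i,358,268,z).round(3) for z in(.1,.3)])
s=r.camera_info("scene"); print("knob top in scene rays",[w(s,397,110,z).round(3) for z in(.2,.25,.3,.35,.4)])
E
```

```text
redjar [0.64018487 0.29522154 0.107     ] black [ 0.6160552  -0.09733545  0.107     ] tub [0.5495015  0.28329283 0.067     ]
[671.70151776 426.71930586] knob [array([ 0.459, -0.073,  0.1  ]), array([ 0.441, -0.056,  0.3  ])]
knob top in scene rays [array([ 0.865, -0.522,  0.2  ]), array([ 0.713, -0.354,  0.25 ]), array([ 0.561, -0.186,  0.3  ]), array([ 0.409, -0.018,  0.35 ]), array([0.256, 0.15 , 0.4  ])]
```

View pics/c.png

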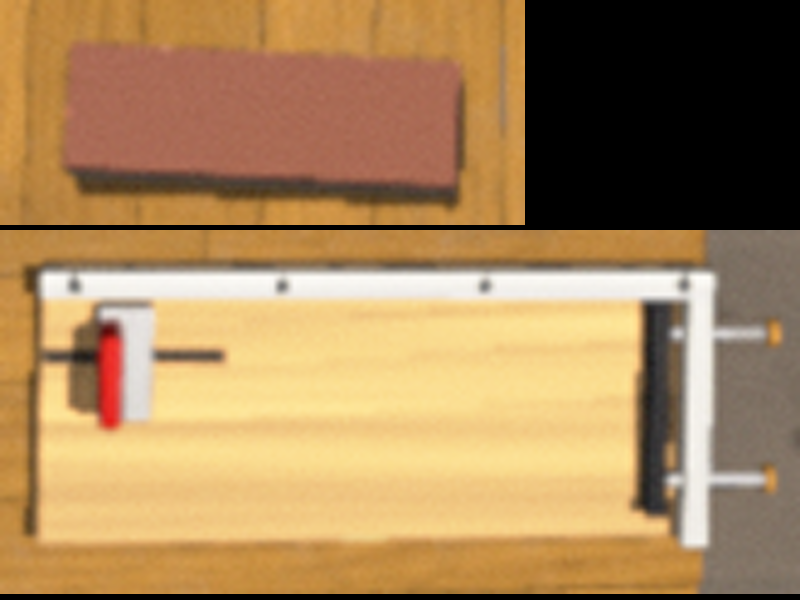

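The crops (5x stone, 4.85x base rotated) show the stone's corners at (70,45), (460,62), (457,187) and (65,167). The fence top's inner edge runs (40,298) to (683,298), the deck's near right corner is (40,543), the bar's near face is X≈642 and the tab is at (110,375).

Run:
```python
from h import *
i=r.camera_info("top")
S=np.array([w(i,215+x/5-.5,180+y/5-.5,.025) for x,y in[(70,45),(460,62),(457,187),(65,167)]])
c=S.mean(0); d=(S[0]+S[3]-S[1]-S[2])/2; print("stone",S.round(4),c,np.linalg.norm(d),np.degrees(np.arctan2(d[1],d[0])))
def b(X,Y,z): return w(i,405+(Y-230)/4.853-.5,160+165-X/4.848-.5,z)
P={k:b(*v) for k,v in dict(fno=(40,270,.034),ffo=(712,272,.034),fni=(40,298,.034),ffi=(640,299,.034),dnr=(38,543,.02),dfr=(668,535,.02),bar=(641,400,.03),tabtop=(110,375,.072),blkf=(152,365,.036)).items()}
for k,v in P.items(): print(k,v.round(4))
f=P["ffo"]-P["fno"]; th=np.arctan2(f[1],f[0]); print("base yaw deg",np.degrees(th))
f=P["ffi"]-P["fni"]; print("inner",np.degrees(np.arctan2(f[1],f[0])))
ex=np.array([np.cos(th),np.sin(th),0]); ey=np.array([-ex[1],ex[0],0])
near=(P["fno"]@ex+P["dnr"]@ex)/2; org=ex*(near+.150)+ey*((P["fno"]@ey-.062+P["dnr"]@ey+.062)/2); print("org",org)
for k in P: print(k,((P[k]-org)@ex).round(4),((P[k]-org)@ey).round(4))
s=r.camera_info("scene")
print("scene knob", px(s,[.44,-.06,.34]))
```

```text
stone [[0.6359 0.201  0.025 ]
 [0.6303 0.0317 0.025 ]
 [0.5751 0.0324 0.025 ]
 [0.582  0.2015 0.025 ]] [0.60584216 0.11665415 0.025     ] 0.16926635402132376 87.88731645063757
fno [ 0.3639 -0.1942  0.034 ]
ffo [ 0.6626 -0.1996  0.034 ]
fni [ 0.364  -0.2064  0.034 ]
ffi [ 0.6297 -0.2112  0.034 ]
dnr [ 0.3639 -0.3172  0.02  ]
dfr [ 0.6474 -0.3218  0.02  ]
bar [ 0.6317 -0.2575  0.03  ]
tabtop [ 0.3935 -0.2315  0.072 ]
blkf [ 0.4125 -0.236   0.036 ]
base yaw deg -1.0355996703372896
inner -1.0410361268937807
org [ 0.51388486 -0.25844187  0.        ]
fno -0.1511 0.0615
ffo 0.1476 0.0615
fni -0.1508 0.0493
ffi 0.115 0.0493
dnr -0.1489 -0.0615
dfr 0.1346 -0.0609
bar 0.1178 0.0031
tabtop -0.1209 0.0248
blkf -0.1017 0.0206
scene knob [399.78994197 109.15349251]
```

>>> arm_command:
  moves: [3.7,-1.5,-0.7,0,3.7,-1.5,-0.7,0,3.7,-1.5,-0.7,0,3.7,-1.5,-0.7,0,3.7,-1.5,-0.7,0,3.7,-1.5,-0.7,0,3.7,-1.5,-0.7,0,3.7,-1.5,-0.7,0,3.7,-1.5,-0.7,0,3.7,-1.5,-0.7,0,3.7,-1.5,-0.7,0,3.7,-1.5,-0.7,0]
  fingers: 100

```text
time: 1.1
ee_pos: [0.5543, -0.297, 0.3067]
eef_rot: [0.989, 0.145, -0.0, -0.0]
ft_force: [0.7, -0.5, 0.1]
width: 0.0872
grip_force: 0.0
```

```bash
cat >> h.py <<'E'
def yaw(s): q=s["eef_rot"]; x=R.from_quat(q).apply([1,0,0]); return np.degrees(np.arctan2(x[1],x[0]))
ORG=np.array([.51388,-.25844]); TH=np.radians(-1.04)
def B(x,y): return ORG+np.array([[np.cos(TH),-np.sin(TH)],[np.sin(TH),np.cos(TH)]])@[x,y]
def go(x,y,z,psi=None):
    """print tool shift (cm) in the present tool axes to the world target, and turn (deg)"""
    s=r.read_state(); p=s["ee_pos"]; a=R.from_quat(s["eef_rot"])
    print("pos",p.round(4),"yaw",yaw(s).round(2),"shift",(a.inv().apply(np.array([x,y,z])-p)*100).round(2),"turn",None if psi is None else (yaw(s)-psi).round(2),"F",s["ft_force"].round(1),"t",round(s["time"],2))
E
python3 -c "
from h import *
go(.62,-.05,.3,87.9)"
```

```text
pos [ 0.5543 -0.297   0.3067] yaw 16.7 shift [ 13.39 -21.77   0.66] turn -71.2 F [ 0.7 -0.5  0.1] t 1.1
```

>>> arm_command:
  moves: [1.9,-3.1,0,0,1.9,-3.1,0,0,1.9,-3.1,0,0,1.9,-3.1,0,0,1.9,-3.1,0,0,1.9,-3.1,0,0,1.9,-3.1,0,0,0,0,0,-7,0,0,0,-7,0,0,0,-7,0,0,0,-7,0,0,0,-7]

```text
time: 2.1
ee_pos: [0.6181, -0.0523, 0.306]
eef_rot: [0.899, 0.439, -0.0, -0.0]
ft_force: [0.4, -0.2, -0.4]
width: 0.0873
grip_force: 0.0
```

```bash
python3 -c "
from h import *
go(.606,.1167,.2,87.9)"
```

```text
pos [ 0.6181 -0.0523  0.306 ] yaw 52.07 shift [ 12.6  -11.33  10.6 ] turn -35.83 F [ 0.4 -0.2 -0.4] t 2.1
```

>>> arm_command:
  moves: [2.1,-1.9,1.75,0,2.1,-1.9,1.75,0,2.1,-1.9,1.75,0,2.1,-1.9,1.75,0,2.1,-1.9,1.75,0,2.1,-1.9,1.75,0,0,0,0,-7,0,0,0,-7,0,0,0,-7,0,0,0,-7,0,0,0,-7,0,0,0,-0.8]

```text
time: 3.1
ee_pos: [0.6066, 0.117, 0.201]
eef_rot: [0.72, 0.694, -0.0, -0.0]
ft_force: [0.1, -0.8, 0.0]
width: 0.0869
grip_force: 0.0
```

Run:
```python
from h import *
go(.606,.1167,.1,87.9)
i=r.camera_info("wrist"); cv2.imwrite("pics/w1.png",r.camera("wrist")[:,:,::-1]); print(i)
```

```text
pos [0.6066 0.117  0.201 ] yaw 87.85 shift [-0.03 -0.05 10.1 ] turn -0.05 F [ 0.1 -0.8  0. ] t 3.1
{'fx': 403.5078237800965, 'fy': 403.5078237800965, 'cx': 316.63771578309024, 'cy': 243.368223629728, 'origin': array([0.60878437, 0.18411069, 0.36261265]), 'attitude': array([-0.12318682,  0.00290361, -0.01828119,  0.99221085])}
```

View pics/w1.png

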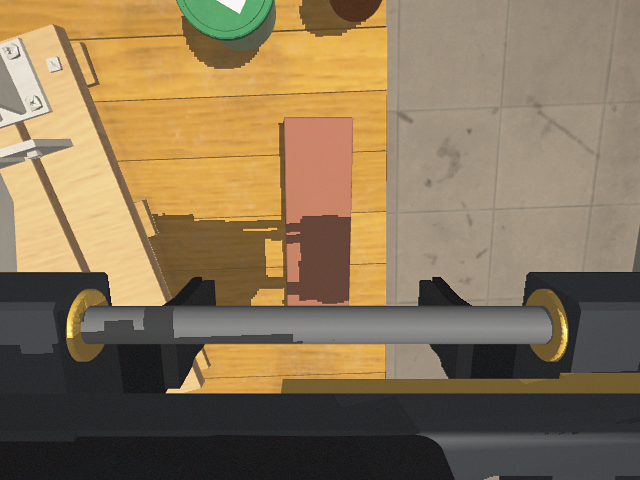

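The wrist view shows the stone between the fingers. Its far corners are at (285,118) and (353,118), and its sides pass about (286,300) and (350,300). The cutter is well to the left.

Run:
```python
from h import *
i=r.camera_info("wrist")
for p in[(285,118),(353,118),(287,300),(350,300)]: print(w(i,*p,.025).round(4))
```

```text
[0.5843 0.2035 0.025 ]
[0.6387 0.2012 0.025 ]
[0.5764 0.048  0.025 ]
[0.6327 0.0456 0.025 ]
```

>>> arm_command:
  moves: [0,0,3.8,0,0,0,3.8,0,0,0,3.8,0,0,0,3.8,0,0,0,2.0,0,0,0,1.2,0,0,0,0.8,0,0,0,0.4,0,0,0,0,0]

```text
time: 3.9
ee_pos: [0.6072, 0.1173, 0.0059]
eef_rot: [0.723, 0.691, 0.0, 0.0]
ft_force: [0.1, 0.5, -0.8]
width: 0.087
grip_force: 0.0
```

>>> arm_command:
  moves: [0,0,0,0,0,0,0,0,0,0,0,0,0,0,0,0,0,0,0,0,0,0,0,0,0,0,0,0,0,0,0,0]
  fingers: 40
  squeeze: 25

```text
time: 4.57
ee_pos: [0.6071, 0.1171, 0.0059]
eef_rot: [0.722, 0.692, 0.0, 0.0]
ft_force: [-0.6, -0.5, 2.9]
width: 0.056
grip_force: 25.0
```

>>> arm_command:
  moves: [0,0,-1,0,0,0,-2,0,0,0,-3,0,0,0,-3,0,0,0,-3,0,0,0,-3,0,0,0,-3,0,0,0,-3,0,0,0,-2,0,0,0,-1,0]

```text
time: 5.4
ee_pos: [0.6071, 0.1177, 0.2488]
eef_rot: [0.722, 0.692, 0.001, 0.001]
ft_force: [0.1, 0.6, -4.2]
width: 0.0561
grip_force: 25.0
```

```bash
python3 -c "
from h import *
print(r.read_state()['width'])
go(.63,-.09,.25,-1.04)"
```

```text
0.05605519735427433
pos [0.6071 0.1177 0.2488] yaw 87.54 shift [-20.65   3.18  -0.13] turn 88.58 F [ 0.1  0.6 -4.2] t 5.4
```

>>> arm_command:
  moves: [-2,0.3,0,0,-3,0.4,0,0,-3.5,0.5,0,0,-3.5,0.5,0,0,-3.5,0.5,0,0,-3.5,0.5,0,0,-2.0,0.4,0,0,0,0,0,6,0,0,0,7,0,0,0,7,0,0,0,7,0,0,0,7]

```text
time: 6.4
ee_pos: [0.6279, -0.0939, 0.2441]
eef_rot: [0.894, 0.448, -0.001, -0.001]
ft_force: [0.2, -0.3, -4.4]
width: 0.0559
grip_force: 25.0
```

>>> arm_command:
  moves: [0,0,0,7,0,0,0,7,0,0,0,7,0,0,0,7,0,0,0,7,0,0,0,7,0,0,0,7,0,0,0,5.6,0,0,0,0]

```text
time: 7.15
ee_pos: [0.6279, -0.0938, 0.2443]
eef_rot: [1.0, -0.012, -0.001, -0.0]
ft_force: [-0.3, 0.3, -4.4]
width: 0.0562
grip_force: 25.0
```

```bash
python3 -c "
from h import *
go(*B(.013,-.004),.2,-1.04)"
```

```text
pos [ 0.6279 -0.0938  0.2443] yaw -1.33 shift [-9.71 17.12  4.45] turn -0.29 F [-0.3  0.3 -4.4] t 7.15
```

>>> arm_command:
  moves: [-1,1.8,0,0,-1.8,3.2,0,-0.3,-1.8,3.2,0.5,0,-1.8,3.2,1,0,-1.8,3.2,1,0,-1,1.7,1,0,-0.5,0.8,1,0,0,0,0,0]

```text
time: 7.82
ee_pos: [0.5262, -0.2656, 0.1977]
eef_rot: [1.0, -0.007, -0.002, -0.0]
ft_force: [-1.0, 0.0, -5.3]
width: 0.0564
grip_force: 25.0
```

Run:
```python
from h import *
go(*B(.013,-.004),.0259,-1.04)
i=r.camera_info("wrist"); cv2.imwrite("pics/w2.png",r.camera("wrist")[:,:,::-1])
for n,p in dict(bar=[(.118,-.04),(.118,.045)],fence=[(0.05,.05),(.118,.05)]).items(): print(n,[px(i,[*B(*q),.034]).round(0) for q in p])
```

```text
pos [ 0.5262 -0.2656  0.1977] yaw -0.85 shift [ 0.13 -0.28 17.18] turn 0.19 F [-1.   0.  -5.3] t 7.82
bar [array([362.,  87.]), array([250.,  86.])]
fence [array([247., 177.]), array([243.,  86.])]
```

View pics/w2.png

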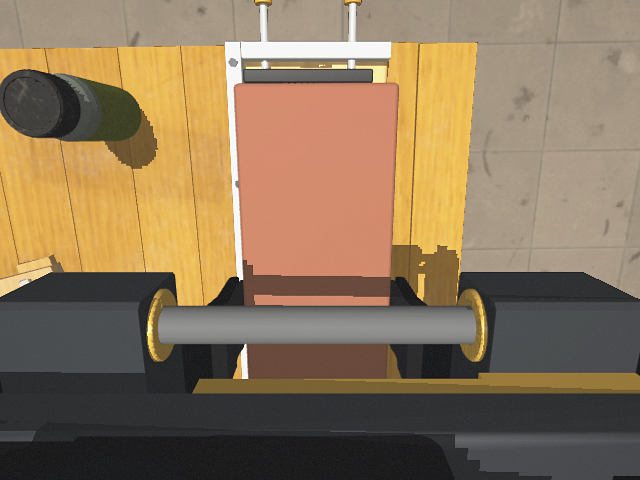

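The wrist view shows the stone held square over the deck. The bar's near edge is at row ~82, the fence's inner edge at u≈240, and the black jar is clear at (60,100). Lowering it now.

>>> arm_command:
  moves: [0.1,-0.2,2,0.2,0,-0.1,3,0,0,0,3,0,0,0,3,0,0,0,2.5,0,0,0,1.5,0,0,0,1,0,0,0,0.5,0,0,0,0.2,0,0,0,0,0]

```text
time: 8.7
ee_pos: [0.5311, -0.26, 0.0343]
eef_rot: [1.0, -0.008, 0.001, 0.0]
ft_force: [-0.3, -0.1, -4.7]
width: 0.0558
grip_force: 25.0
```

```bash
python3 -c "
from h import *
go(*B(.013,-.004),.0259,-1.04)"
```

```text
pos [ 0.5311 -0.26    0.0343] yaw -0.91 shift [-0.43  0.27  0.84] turn 0.13 F [-0.3 -0.1 -4.7] t 8.7
```

>>> arm_command:
  moves: [-0.3,0.3,0.3,0.1,0,0,0.2,0,0,0,0.1,0,0,0,0.1,0,0,0,0,0]

```text
time: 9.12
ee_pos: [0.5271, -0.2635, 0.0266]
eef_rot: [1.0, -0.009, 0.0, 0.0]
ft_force: [0.6, 0.2, -4.3]
width: 0.0557
grip_force: 25.0
```

>>> arm_command:
  moves: [0,0,0.1,0,0,0,0.1,0,0,0,0,0]

```text
time: 9.37
ee_pos: [0.5273, -0.2635, 0.0258]
eef_rot: [1.0, -0.009, 0.0, 0.0]
ft_force: [-6.1, 2.5, 8.4]
width: 0.056
grip_force: 25.0
```

>>> arm_command:
  moves: [0,0,-0.1,0,0.3,0,0,0,0.4,0,0,0,0.4,0,0,0,0.3,0,0,0,0.2,0,0,0,0,0,0,0]
  squeeze: 10

```text
time: 9.95
ee_pos: [0.5438, -0.264, 0.0258]
eef_rot: [1.0, -0.009, 0.0, 0.0]
ft_force: [-3.4, -1.0, 3.1]
width: 0.0563
grip_force: 10.0
```

>>> arm_command:
  moves: [0.1,0,0,0,0,0,0,0,0.1,0,0,0,0,0,0,0]

```text
time: 10.28
ee_pos: [0.545, -0.264, 0.0258]
eef_rot: [1.0, -0.01, -0.0, 0.0]
ft_force: [-4.8, -0.3, 5.7]
width: 0.0562
grip_force: 10.0
```

Run:
```python
from h import *
go(*B(.013,-.004),.0259,-1.04)
i=r.camera_info("wrist"); a=r.camera("wrist")[:,:,::-1]; cv2.imwrite("pics/w3.png",cv2.resize(a[0:300,180:460],(560,600)))
```

```text
pos [ 0.545  -0.264   0.0258] yaw -1.09 shift [-1.83 -0.1  -0.01] turn -0.05 F [-4.8 -0.3  5.7] t 10.28
```

View pics/w3.png

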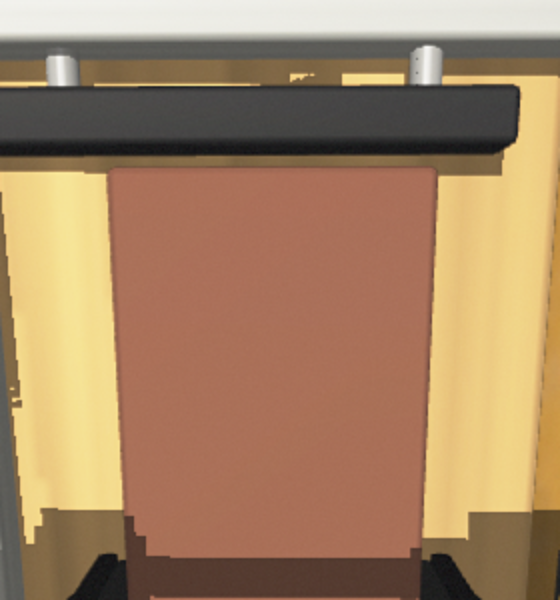

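The close view shows a gap of about 3–5 mm between the stone's end (row 170) and the bar's face (row 155), and the two are square. I'll inch forward.

>>> arm_command:
  moves: [0.1,0,0,0,0,0,0,0,0.1,0,0,0,0,0,0,0]

```text
time: 10.67
ee_pos: [0.5471, -0.2641, 0.0258]
eef_rot: [1.0, -0.01, -0.0, 0.0]
ft_force: [-6.4, -0.7, 6.6]
width: 0.0564
grip_force: 10.0
```

>>> arm_command:
  moves: [0.1,0,0,0,0,0,0,0]

```text
time: 10.83
ee_pos: [0.548, -0.2641, 0.0258]
eef_rot: [1.0, -0.01, -0.0, 0.0]
ft_force: [-5.4, -0.4, 5.7]
width: 0.0561
grip_force: 10.0
```

>>> arm_command:
  moves: [0.1,0,0,0,0,0,0,0]

```text
time: 11.0
ee_pos: [0.549, -0.2642, 0.0258]
eef_rot: [1.0, -0.01, -0.0, 0.0]
ft_force: [-5.8, 0.2, 6.3]
width: 0.0565
grip_force: 10.0
```

>>> arm_command:
  moves: [0.1,0,0,0,0,0,0,0]

```text
time: 11.17
ee_pos: [0.5498, -0.2642, 0.0258]
eef_rot: [1.0, -0.01, -0.0, 0.0]
ft_force: [-7.1, 0.6, 7.3]
width: 0.056
grip_force: 10.0
```

>>> arm_command:
  moves: [0.1,0,0,0,0,0,0,0]

```text
time: 11.33
ee_pos: [0.5502, -0.2642, 0.0257]
eef_rot: [1.0, -0.01, -0.001, 0.0]
ft_force: [-9.1, 0.1, 7.8]
width: 0.0562
grip_force: 10.0
```

>>> arm_command:
  moves: [0.1,0,0,0,0,0,0,0]

```text
time: 11.5
ee_pos: [0.5507, -0.2642, 0.0254]
eef_rot: [1.0, -0.01, -0.001, -0.0]
ft_force: [-10.1, 0.6, 8.8]
width: 0.0561
grip_force: 10.0
```

>>> arm_command:
  moves: [0,0,0,0,0,0,0,0,0,0,0,0,0,0,-0.5,0,0,0,-2,0,0,0,-3,0,0,0,-2,0,0,0,0,0]
  fingers: 72

```text
time: 12.17
ee_pos: [0.555, -0.2648, 0.1059]
eef_rot: [1.0, -0.009, 0.004, 0.002]
ft_force: [0.2, 0.5, 2.0]
width: 0.0627
grip_force: 0.0
```

```bash
python3 -c "
from h import *
go(*B(.036,-.06),.1,-1.04);go(*B(.036,-.06),.03,-1.04)"
```

```text
pos [ 0.555  -0.2648  0.1059] yaw -1.07 shift [-0.52  5.44  0.6 ] turn -0.03 F [0.2 0.5 2. ] t 12.17
pos [ 0.555  -0.2648  0.1059] yaw -1.07 shift [-0.57  5.42  7.6 ] turn -0.03 F [0.2 0.5 2. ] t 12.17
```

>>> arm_command:
  moves: [-0.2,1.9,0,0,-0.2,1.9,0,0,-0.2,1.9,0,0,0,0,0,0,0,0,0,0,0,0,2,0,0,0,2.5,0,0,0,2,0,0,0,1,0,0,0,0.2,0,0,0,0,0]
  fingers: 0

```text
time: 13.08
ee_pos: [0.5452, -0.32, 0.0235]
eef_rot: [1.0, -0.009, -0.0, -0.0]
ft_force: [0.4, 0.3, 0.1]
width: 0.0018
grip_force: 0.0
```

Run:
```python
from h import *
go(*B(.036,-.05),.03,-1.04)
cv2.imwrite("pics/w4.png",r.camera("wrist")[:,:,::-1])
```

```text
pos [ 0.5452 -0.32    0.0235] yaw -1.03 shift [ 0.36 -1.1  -0.65] turn 0.01 F [0.4 0.3 0.1] t 13.08
```

View pics/w4.png

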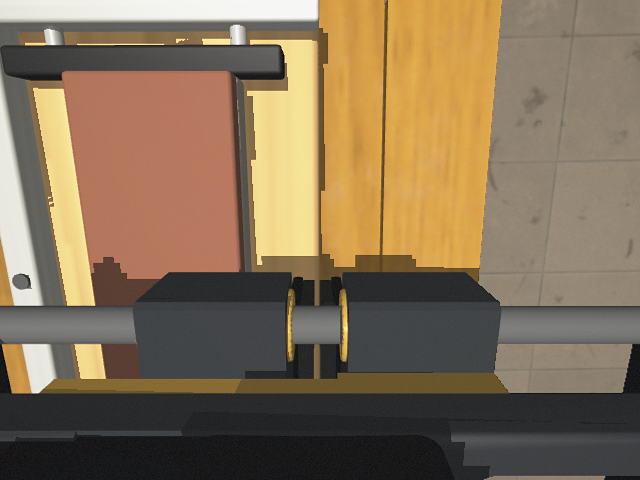

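The wrist view shows the stone square against the bar (rows ~70) with about 25 mm to the fence. The closed fingers stand to its right at u≈317. Pushing it toward the fence.

>>> arm_command:
  moves: [0,-0.4,-0.5,0,0.1,-0.5,0,0,0.1,-0.5,0,0,0,-0.3,0,0,0,-0.3,0,0,0,-0.3,0,0,0,-0.3,0,0,0,0,0,0]

```text
time: 13.8
ee_pos: [0.5477, -0.295, 0.029]
eef_rot: [1.0, -0.009, 0.0, 0.0]
ft_force: [0.1, -1.8, 2.6]
width: 0.0002
grip_force: 1.2
```

Run:
```python
from h import *
go(*B(.036,-.02),.03,-1.04)
```

```text
pos [ 0.5477 -0.295   0.029 ] yaw -1.08 shift [ 0.15 -1.59 -0.11] turn -0.04 F [ 0.1 -1.8  2.6] t 13.8
```

>>> arm_command:
  moves: [0,-0.2,0,0,0,-0.2,0,0,0,-0.2,0,0,0,-0.2,0,0,0,-0.2,0,0,0,0,0,0]

```text
time: 14.3
ee_pos: [0.5477, -0.2842, 0.0285]
eef_rot: [1.0, -0.009, -0.0, -0.0]
ft_force: [0.5, -2.4, 2.0]
width: 0.0003
grip_force: 1.2
```

Run:
```python
from h import *
go(*B(.036,-.02),.03,-1.04)
cv2.imwrite("pics/w5.png",r.camera("wrist")[:,:,::-1])
```

```text
pos [ 0.5477 -0.2842  0.0285] yaw -1.05 shift [ 0.17 -0.51 -0.15] turn -0.01 F [ 0.5 -2.4  2. ] t 14.3
```

View pics/w5.png

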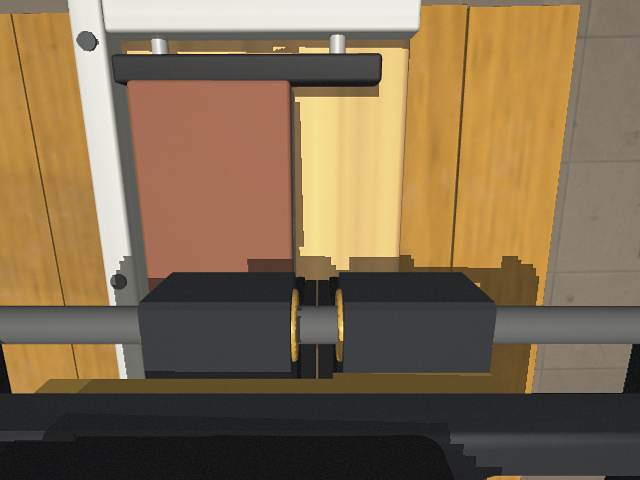

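The stone is now within a few mm of the fence (stone edge u≈135, fence face u≈130) and its end is at the bar. I'll inch on until it makes contact.

>>> arm_command:
  moves: [0,-0.1,0,0,0,-0.1,0,0,0,0,0,0]

```text
time: 14.6
ee_pos: [0.5476, -0.2825, 0.0284]
eef_rot: [1.0, -0.009, -0.0, -0.0]
ft_force: [-0.6, -2.8, 1.8]
width: 0.0005
grip_force: 1.2
```

>>> arm_command:
  moves: [0,-0.1,0,0,0,0,0,0]

```text
time: 14.77
ee_pos: [0.5476, -0.2815, 0.0284]
eef_rot: [1.0, -0.009, -0.0, -0.0]
ft_force: [-0.5, -2.2, 0.6]
width: 0.0011
grip_force: 1.1
```

>>> arm_command:
  moves: [0,-0.1,0,0,0,0,0,0]

```text
time: 14.93
ee_pos: [0.5476, -0.2805, 0.0284]
eef_rot: [1.0, -0.009, -0.0, -0.0]
ft_force: [0.1, -1.8, 0.3]
width: 0.0008
grip_force: 1.0
```

>>> arm_command:
  moves: [0,-0.1,0,0,0,-0.1,0,0,0,0,0,0]

```text
time: 15.18
ee_pos: [0.5477, -0.2784, 0.0284]
eef_rot: [1.0, -0.009, -0.0, -0.0]
ft_force: [-0.5, -1.2, -0.3]
width: 0.0007
grip_force: 0.6
```

>>> arm_command:
  moves: [0,-0.1,0,0,0,0,0,0]

```text
time: 15.35
ee_pos: [0.5478, -0.2774, 0.0284]
eef_rot: [1.0, -0.009, -0.0, -0.0]
ft_force: [-0.5, -0.6, -0.5]
width: 0.0007
grip_force: 0.5
```

>>> arm_command:
  moves: [0,-0.1,0,0,0,0,0,0]

```text
time: 15.52
ee_pos: [0.5478, -0.2765, 0.0284]
eef_rot: [1.0, -0.009, -0.0, -0.0]
ft_force: [-0.2, -0.7, 0.4]
width: 0.0004
grip_force: 0.4
```

>>> arm_command:
  moves: [0,-0.1,0,0,0,0,0,0]

```text
time: 15.68
ee_pos: [0.5478, -0.2756, 0.0285]
eef_rot: [1.0, -0.009, -0.0, -0.0]
ft_force: [0.1, -0.5, -0.7]
width: 0.0007
grip_force: 0.4
```

>>> arm_command:
  moves: [0,-0.1,0,0,0,0,0,0]

```text
time: 15.85
ee_pos: [0.5479, -0.2747, 0.0286]
eef_rot: [1.0, -0.009, 0.0, 0.0]
ft_force: [0.0, -1.8, -1.4]
width: 0.0002
grip_force: 0.6
```

>>> arm_command:
  moves: [0,-0.1,0,0,0,0,0,0]

```text
time: 16.02
ee_pos: [0.548, -0.2745, 0.0287]
eef_rot: [1.0, -0.01, 0.0, 0.0]
ft_force: [0.8, -3.4, -1.8]
width: 0.0006
grip_force: 2.1
```

Run:
```python
from h import *
go(*B(.036,-.02),.03,-1.04)
cv2.imwrite("pics/w6.png",r.camera("wrist")[:,:,::-1])
```

```text
pos [ 0.548  -0.2745  0.0287] yaw -1.1 shift [ 0.16  0.46 -0.13] turn -0.06 F [ 0.8 -3.4 -1.8] t 16.02
```

View pics/w6.png

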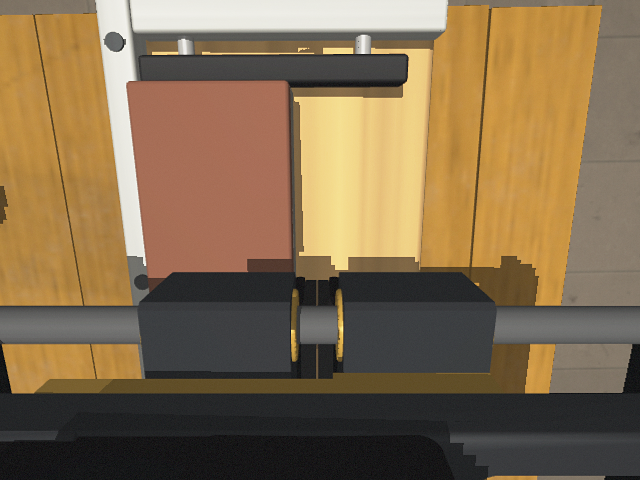

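The stone now meets the fence: its left edge at u≈130 covers the fence's face, and the motion has stalled. I'll add a little firming force.

>>> arm_command:
  moves: [0,-0.1,0,0,0,0,0,0]

```text
time: 16.23
ee_pos: [0.548, -0.2745, 0.0289]
eef_rot: [1.0, -0.01, 0.0, 0.001]
ft_force: [1.3, -7.0, -2.6]
width: 0.0002
grip_force: 3.6
```

>>> arm_command:
  moves: [0,-0.1,0,0,0,0,0,0]

```text
time: 16.4
ee_pos: [0.548, -0.2744, 0.0291]
eef_rot: [1.0, -0.01, 0.001, 0.002]
ft_force: [1.6, -9.0, -1.8]
width: 0.0005
grip_force: 4.8
```

>>> arm_command:
  moves: [0,-0.1,0,0,0,0,0,0]

```text
time: 16.57
ee_pos: [0.548, -0.2744, 0.0293]
eef_rot: [1.0, -0.011, 0.001, 0.002]
ft_force: [1.0, -12.6, -2.0]
width: 0.0009
grip_force: 6.1
```

>>> arm_command:
  moves: [0,0.5,0,0,0,0.8,0,0,0,0,-2,0,0,0,-3,0,0,0,-2,0,0,0,0,0]

```text
time: 17.07
ee_pos: [0.5502, -0.2844, 0.1033]
eef_rot: [1.0, -0.009, 0.003, 0.001]
ft_force: [1.4, 0.9, 2.0]
width: 0.0006
grip_force: 0.0
```

Run:
```python
from h import *
go(*B(-.074,.02),.1,-1.04)
```

```text
pos [ 0.5502 -0.2844  0.1033] yaw -1.05 shift [-11.08  -4.53   0.25] turn -0.01 F [1.4 0.9 2. ] t 17.07
```

>>> arm_command:
  moves: [-1.5,-0.6,0,0,-2.5,-1,0,0,-3,-1.2,0,0,-2.6,-1.1,0,0,-1.4,-0.6,0,0,0,0,0,0,0,0,0,0]

```text
time: 17.65
ee_pos: [0.4384, -0.2366, 0.0986]
eef_rot: [1.0, -0.009, 0.0, 0.0]
ft_force: [0.9, -0.1, -0.4]
width: 0.0004
grip_force: 0.0
```

Run:
```python
from h import *
go(*B(-.074,.02),.03,-1.04)
i=r.camera_info("wrist"); cv2.imwrite("pics/w7.png",r.camera("wrist")[:,:,::-1])
```

```text
pos [ 0.4384 -0.2366  0.0986] yaw -1.07 shift [0.19 0.05 6.86] turn -0.03 F [ 0.9 -0.1 -0.4] t 17.65
```

View pics/w7.png

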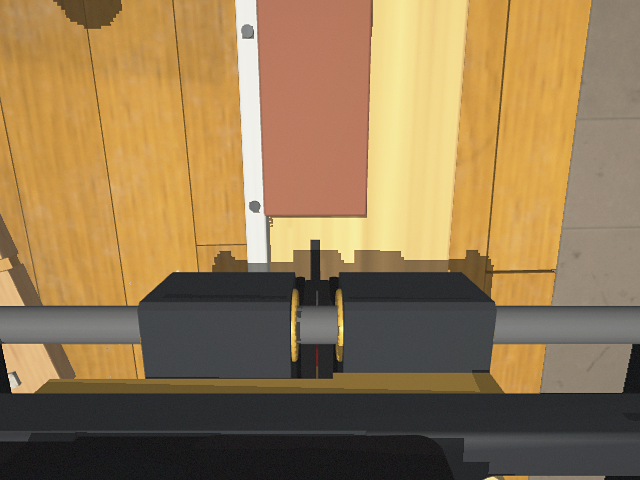

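The view shows the stone flush along the fence with its near end at row 215 and the jaw slot in front. The fingers can go down between the jaw and the stone.

>>> arm_command:
  moves: [0.1,0,2,0,0,0,2.5,0,0,0,1.5,0,0,0,0.6,0,0,0,0,0,0.4,0,0,0,0.4,0,0,0,0.2,0,0,0,0,0,0,0]

```text
time: 18.45
ee_pos: [0.4509, -0.2372, 0.0335]
eef_rot: [1.0, -0.009, 0.001, 0.0]
ft_force: [0.4, 0.5, 0.3]
width: 0.0005
grip_force: 0.0
```

>>> arm_command:
  moves: [0.1,0,0,0,0.1,0,0,0,0,0,0,0]

```text
time: 18.7
ee_pos: [0.4518, -0.2371, 0.0328]
eef_rot: [1.0, -0.009, 0.0, 0.0]
ft_force: [0.2, -0.3, 1.1]
width: 0.0004
grip_force: 0.0
```

>>> arm_command:
  moves: [0.1,0,0,0,0.1,0,0,0,0,0,0,0]

```text
time: 18.95
ee_pos: [0.4537, -0.2371, 0.0326]
eef_rot: [1.0, -0.009, 0.0, 0.0]
ft_force: [0.7, -0.5, -0.3]
width: 0.0
grip_force: 0.0
```

Run:
```python
from h import *
go(*B(-.0575,.02),.03,-1.04)
```

```text
pos [ 0.4537 -0.2371  0.0326] yaw -1.08 shift [0.3  0.02 0.26] turn -0.04 F [ 0.7 -0.5 -0.3] t 18.95
```

>>> arm_command:
  moves: [0.1,0,0,0,0.1,0,0,0,0,0,0,0]

```text
time: 19.2
ee_pos: [0.4549, -0.2371, 0.0324]
eef_rot: [1.0, -0.01, -0.001, -0.0]
ft_force: [-3.8, 0.3, 3.6]
width: 0.0005
grip_force: 2.1
```

>>> arm_command:
  moves: [0.1,0,0,0,0,0,0,0]

```text
time: 19.37
ee_pos: [0.455, -0.2371, 0.0322]
eef_rot: [1.0, -0.01, -0.002, -0.0]
ft_force: [-8.7, 1.1, 5.9]
width: 0.0004
grip_force: 4.3
```

>>> arm_command:
  moves: [0.1,0,0,0,0,0,0,0]

```text
time: 19.53
ee_pos: [0.455, -0.2372, 0.0321]
eef_rot: [1.0, -0.01, -0.003, -0.0]
ft_force: [-12.7, 2.1, 9.9]
width: 0.0003
grip_force: 6.3
```

>>> arm_command:
  moves: [0.1,0,0,0,0,0,0,0]

```text
time: 19.7
ee_pos: [0.455, -0.2372, 0.032]
eef_rot: [1.0, -0.01, -0.004, -0.0]
ft_force: [-17.0, 1.3, 12.7]
width: 0.0007
grip_force: 8.4
```

>>> arm_command:
  moves: [-0.5,0,0,0,-0.5,0,0,0,0,0,-2,0,0,0,-3,0,0,0,-2,0,0,0,0,0]

```text
time: 20.2
ee_pos: [0.4512, -0.238, 0.1069]
eef_rot: [1.0, -0.009, 0.003, 0.002]
ft_force: [1.4, 0.1, 0.8]
width: 0.0003
grip_force: 0.0
```

Run:
```python
from h import *
go(*B(-.154,.022),.1,-1.04)
```

```text
pos [ 0.4512 -0.238   0.1069] yaw -1.07 shift [-9.1  -0.26  0.62] turn -0.03 F [1.4 0.1 0.8] t 20.2
```

>>> arm_command:
  moves: [-1,0,0,0,-2,-0.1,0,0,-2,-0.1,0,0,-2,0,0,0,-1.3,0,0,0,-0.5,0,0,0,0,0,0,0,0,0,0,0]

```text
time: 20.87
ee_pos: [0.3608, -0.2333, 0.1023]
eef_rot: [1.0, -0.009, 0.0, 0.0]
ft_force: [0.4, -1.3, -0.6]
width: 0.0008
grip_force: 0.0
```

Run:
```python
from h import *
go(*B(-.154,.022),.035,-1.04)
i=r.camera_info("top"); a=r.camera("top")[:,:,::-1]; cv2.imwrite("pics/t2.png",cv2.resize(a[150:390,340:500],(400,600)))
```

```text
pos [ 0.3608 -0.2333  0.1023] yaw -1.08 shift [-0.05  0.04  6.73] turn -0.04 F [ 0.4 -1.3 -0.6] t 20.87
```

>>> arm_command:
  moves: [0,0,1.5,0,0,0,2,0,0,0,2,0,0,0,1,0,0,0,0,0,0,0,0,0]

```text
time: 21.42
ee_pos: [0.361, -0.2331, 0.0375]
eef_rot: [1.0, -0.009, -0.0, -0.0]
ft_force: [0.1, -0.6, 0.3]
width: 0.0008
grip_force: 0.0
```

>>> arm_command:
  moves: [0.4,0,0,0,0.4,0,0,0,0.4,0,0,0,0.4,0,0,0,0.4,0,0,0,0.4,0,0,0,0.4,0,0,0,0,0,0,0]

```text
time: 22.08
ee_pos: [0.3894, -0.2338, 0.0376]
eef_rot: [1.0, -0.009, 0.0, 0.0]
ft_force: [-0.2, 0.0, 0.5]
width: 0.0003
grip_force: 0.0
```

Run:
```python
from h import *
go(*B(-.09,.022),.035,-1.04)
```

```text
pos [ 0.3894 -0.2338  0.0376] yaw -1.06 shift [3.49 0.03 0.26] turn -0.02 F [-0.2  0.   0.5] t 22.08
```

>>> arm_command:
  moves: [0.3,0,0,0,0.3,0,0,0,0.3,0,0,0,0.3,0,0,0,0.3,0,0,0,0.3,0,0,0,0.3,0,0,0,0.3,0,0,0,0.3,0,0,0,0.3,0,0,0,0.3,0,0,0]

```text
time: 23.0
ee_pos: [0.4218, -0.2343, 0.0374]
eef_rot: [1.0, -0.009, -0.0, -0.0]
ft_force: [-1.9, 0.9, -0.8]
width: 0.0007
grip_force: 1.1
```

Run:
```python
from h import *
go(*B(-.08,.022),.035,-1.04)
cv2.imwrite("pics/w8.png",r.camera("wrist")[:,:,::-1])
```

```text
pos [ 0.4218 -0.2343  0.0374] yaw -1.07 shift [1.25 0.04 0.24] turn -0.03 F [-1.9  0.9 -0.8] t 23.0
```

View pics/w8.png

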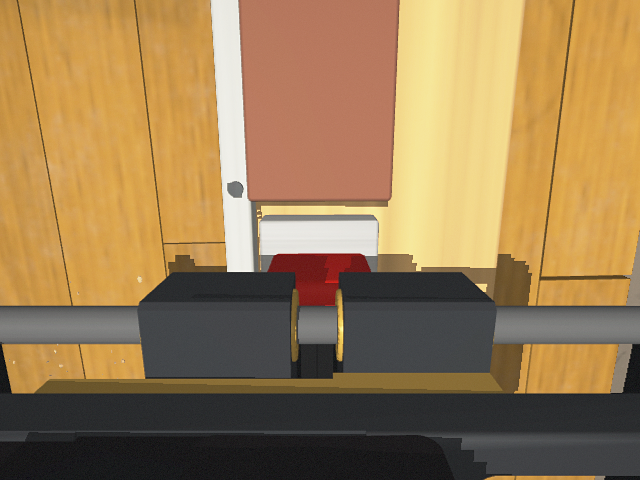

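The jaw block's front (row 216) is a few mm short of the stone's end (row 200), and the stone lies square to the fence. Closing the last gap slowly.

>>> arm_command:
  moves: [0.2,0,0,0,0.2,0,0,0,0.1,0,0,0,0.1,0,0,0,0,0,0,0]

```text
time: 23.47
ee_pos: [0.4279, -0.2346, 0.0376]
eef_rot: [1.0, -0.009, 0.0, 0.0]
ft_force: [-1.1, 1.0, -0.5]
width: 0.0004
grip_force: 0.5
```

>>> arm_command:
  moves: [0.1,0,0,0,0.1,0,0,0,0,0,0,0]

```text
time: 23.72
ee_pos: [0.4298, -0.2347, 0.0376]
eef_rot: [1.0, -0.009, 0.0, 0.0]
ft_force: [-1.3, 1.0, -0.5]
width: 0.0007
grip_force: 0.6
```

>>> arm_command:
  moves: [0.1,0,0,0,0.1,0,0,0,0,0,0,0]

```text
time: 23.97
ee_pos: [0.4309, -0.2348, 0.0375]
eef_rot: [1.0, -0.01, -0.001, -0.0]
ft_force: [-6.4, 2.1, 4.2]
width: 0.0007
grip_force: 3.0
```

Contact with the stone. Pressing up to about 20 N.

>>> arm_command:
  moves: [0.1,0,0,0,0.1,0,0,0,0,0,0,0]

```text
time: 24.22
ee_pos: [0.4309, -0.2348, 0.0372]
eef_rot: [1.0, -0.01, -0.003, -0.0]
ft_force: [-14.8, 2.9, 10.6]
width: 0.0003
grip_force: 7.4
```

>>> arm_command:
  moves: [0.1,0,0,0,0.1,0,0,0,0,0,0,0]

```text
time: 24.47
ee_pos: [0.4309, -0.2349, 0.0369]
eef_rot: [1.0, -0.01, -0.005, -0.001]
ft_force: [-23.4, 4.6, 17.8]
width: 0.0004
grip_force: 11.8
```

>>> arm_command:
  moves: [-0.3,0,0,0,-0.5,0,0,0,-1,0,0,0,-1,0,0,0,-1,0,0,0,0,0,-2,0,0,0,-3,0,0,0,-3,0,0,0,-3,0,0,0,-2,0,0,0,0,0]

```text
time: 25.38
ee_pos: [0.3991, -0.2352, 0.172]
eef_rot: [1.0, -0.01, 0.003, 0.002]
ft_force: [0.2, -0.8, -0.0]
width: 0.0008
grip_force: 0.0
```

Run:
```python
from h import *
go(*B(-.08,.022),.035,-1.04)
a=cv2.resize(r.camera("wrist")[0:310,150:500,::-1],(400,354)); s=r.camera("scene")[190:350,130:530,::-1]
cv2.imwrite("pics/f.png",np.vstack([a,s]))
```

```text
pos [ 0.3991 -0.2352  0.172 ] yaw -1.1 shift [ 3.43 -0.14 13.72] turn -0.06 F [ 0.2 -0.8 -0. ] t 25.38
```

View pics/f.png

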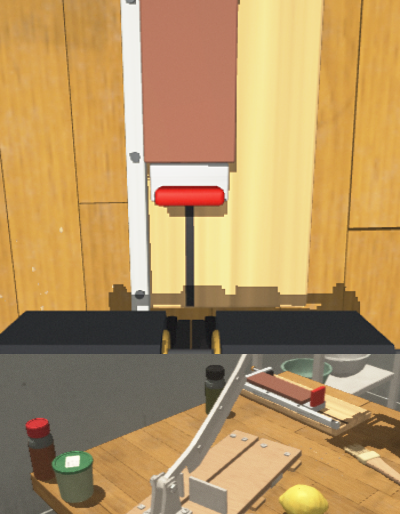

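The jaw sits tight against the stone's end (row 163), the stone is flush along the fence (u≈144), and the jars and tub are still standing. Handing in.

```bash
python3 -c "
from bench import r
print(r.close_job())"
```

```text
the job is handed in; nothing more can be done
None
```

The job is handed in: the stone is red face up and flush in the corner, pinched between jaw and bar with a push of about 23 N, and both jars and the tub look undisturbed; it took about 25.5 s, and the judge's verdict wasn't shown.

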